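# Check-weigh a knocked-over calibration weight and put the set back in its block

## Robot

A 6-joint arm with a two-finger parallel gripper is mounted at the origin on the work surface. World frame = base frame: x ahead of the robot, y to its left, z up, the work surface at z = 0. Lengths are in m, angles in rad, forces in N, time in s.
With the tool pointing down it reaches from about 0.325 to 1 m from the base axis. Payload 5.1 kg.
Tool frame: the origin (TCP) lies on the mounting face of the last link; the fingertips stand 173 mm ahead of it and the grasp point (between the pads) lies 155 mm ahead of it (robot.tips_ahead is the distance from the TCP to the fingertips, in m); z points along the fingers, y is the line along which they close (so a half turn about z gives the same grasp; the last joint's range is limited). The gripper opens to 85 mm and grips with 20 to 120 N. Pads are 22 mm wide; open, the fingers measure 114 mm over their backs; the gripper's body (76 mm by 85 mm) begins 54 mm behind the grasp point. The pads swing forward as they close: fully open they stand 13 mm farther back than shut.
Start: joints at [-1.381, 0.124, 1.65, -0, 1.367, -0.083], TCP at [0.175, -0.626, 0.405] pointing down, gripper open.
Joint ranges: [-2.61, 2.61], [-1.02, 2.33], [0.03, 2.71], [-1.35, 4.49], [0.32, 2.68], [-2.91, 2.91]. Speed limits (rad/s): [2.57, 2.57, 3.14, 3.14, 3.14, 3.14].

## Interface

Orientations are given as a unit quaternion [w, x, y, z].
In Python, from plant import state, optics, finish_job, robot gives the robot as it stands.
- The arm moves only by the tool play_rows, never from a script. Its argument "commands" is one flat list of numbers, 7 for each row, row after row: the finger opening in mm, from 0 to 85.4, then the shift along the tool's x, y, z in mm, then the turn, a rotation vector about the tool's x, y, z in degrees. A call has 1 to 20 rows; each row shifts and turns the commanded pose from where the row before left it, along the tool's axes as they then stand; what a row does not reach is not made up. A row lasts 1/10 s, in which the tool goes at most 50 mm and 8.59 degrees, less where a joint would pass 70% of its speed; a pose out of reach is approached as far as the arm can. A call with a gripper value outside its range is refused whole. The fingers move at their own pace and stop on an object; "force" is the grip in N (left out, the last holds). Time passes only in rows, so rows that do not move let the fingers close. It gives the time, the measured TCP pose, the force, the opening and the grip force at its end, in the units of the state.
- state(): the state, without advancing time (a new reading comes with each control period).
- optics.read_camera(name): name is "scene" or "top" or "wrist"; returns (picture, depth): 480x640x3 uint8, red, green, blue; 480x640 float32, m along the optical axis (not along the pixel's ray), 0 where there is no reading.
- optics.get_calibration(name): a dict with "camera_matrix" (3x3 intrinsics, pixels), "R" (3x3) and "t" (3): a world point X has camera coordinates R X + t. Camera axes: x right, y down, z forward; pixel columns grow to the right and rows downward; lengths in m; the calibration is good to about 2 mm. A picture is of the moment at which its call begins: read the wrist's pose just before it. get_calibration takes no time and is no camera call; for the wrist camera it gives the pose at the moment of the call.
- finish_job(): hands the job in; it is judged then, once.
The state is a dict: "t": time; "joint_pos": joint angles; "joint_vel": joint speeds; "tau": joint torques, N m; "eef_pos": TCP position; "ee_rot": TCP orientation; "wrist_force": force on the tool from outside, world axes, zero at the start; "ft_torque": the same for the moment, N m; "grip_width": opening from 0.0 (shut) to 1.0 (fully open); "grasp_force": force on a finger pad.
Only numpy, scipy, OpenCV 4.12 (cv2) and the standard library are available. Lean on these libraries where they do the work, as an engineer would, in place of code of your own. Each camera call takes 0.05 s, during which the arm holds its last target. There are 200 camera calls.

## Task

The largest of the three loose steel calibration weights has been knocked over: stand it upright in the middle of the balance pan and leave it there, let go, for a good two seconds so that the reading settles. Then put all three loose weights back in the wooden weight block, each upright and fully home in the well of its own size. Lower the weights gently all the way down and never let one drop, do not press hard on the balance, and leave the block's cover, the forceps and the white tube rack as they are.

Things in the scene. Friction and masses are not known exactly. Their poses are not given: they have to be found in the camera images.
- w500: the largest loose weight, steel, 500 g, 70 mm tall: round body 38 mm in diameter and 52 mm high, neck 17 mm in diameter and 5 mm high, knob 22 mm in diameter and 13 mm high. Starts lying on its side on the bench. Origin: centre of its flat base; z axis along the weight from base to knob (level at the start, pointing to the left or half left and away)
- w200: the middle loose weight, polished steel, 200 g, 52 mm tall, standing upright on the bench: body 28 mm in diameter and 36 mm high, neck 12 mm in diameter and 5 mm high, knob 16 mm in diameter and 11 mm high. Origin: centre of its base; z axis from base to knob
- w100: the smallest loose weight, polished steel, 100 g, 44 mm tall, standing upright on the bench: body 22 mm in diameter and 30 mm high, neck 9 mm in diameter and 4 mm high, knob 13 mm in diameter and 10 mm high. Origin: centre of its base; z axis from base to knob
- balance: white balance, fixed, 170 mm wide (y), 230 mm deep (x -140 to +90 mm), casing 58 mm high, flat round steel pan 120 mm in diameter, its top 76 mm above the bench and clear all round; a grey keypad with dark display slopes down at the front (-x). Origin: on the bench under the pan's centre. It stands left or right of the robot's middle line
- pan (a point): centre of the balance pan's top surface; z up
- block: oblong wooden weight block, fixed, 70 mm deep (x), 236 mm long (y), flat top 64 mm above the bench; five round wells in a row, largest at +y; the three largest are empty, the other two hold small weights (knobs 13 mm above the top). Wells are 4 mm wider than the weights' bodies, with a 2 mm chamfer. Origin: on the bench under its middle. Stands on the other side from the balance
- well500 (a point): centre of the floor of the largest well (42 mm wide, 50 mm deep), 87 mm from the block's origin along its +y, 14 mm above the bench. A 500 g weight that is home shows 2 mm of its body, its neck and its knob above the block's top. z up
- well200 (a point): centre of the floor of the second well (32 mm wide, 34 mm deep), 30 mm from the block's origin along its +y, 30 mm above the bench. The weight that is home shows 2 mm of its body, its neck and its knob. z up
- well100 (a point): centre of the floor of the third well (26 mm wide, 28 mm deep), 19 mm from the block's origin along its -y, 36 mm above the bench. The weight that is home shows 2 mm of its body, its neck and its knob. z up
- cover: bystander: the wooden block's lift-off cover, an open tray 70 x 236 mm, 34 mm high, lying open side up just in front of the robot. Origin: centre of its underside; long side along y
- forceps: bystander: steel weight forceps 135 mm long, 8 mm high, lying flat just in front of the robot. Origin: centre of the underside; length along x
- tube_rack: bystander: white two-row rack of capped tubes, 66 x 260 mm, 84 mm high, long side along y, at the far edge of the work. Origin: centre of its underside
There are look-alikes about, which are no part of the job. Leave any red look-alike of the w100 alone. Leave any orange look-alike of the w200 alone.

How it is judged:
By the outcome, as a careful person would: the job done as asked, in the order asked, and still so for the second after the job is handed in, with the robot touching nothing.
It also fails if it takes over 72 s, if anything falls off the work surface, if the arm or the gripper's body presses on something with over 40 N, if the wrist force passes 120 N, or if a joint passes its speed limit or range.

## Working session

There is one attempt and no reset: what is moved stays moved. The work goes in short steps, Python scripts to look and compute and a tool call to move; the robot and the scene stay as the last step left them, time stands still between calls to the robot, and variables do not carry over. Pictures are saved under pics/ and viewed, at most 11 in all, crops included, and the job is handed in when it is done.

Besides the shell and the picture viewer there is one more tool, called after "Emit:" by a JSON object that holds its "fn" and its "kwargs". play_rows: Moves the arm, as the interface text tells. Its arguments: {"type":"object","properties":{"commands":{"type":"array"},"force":{"type":"number"}},"required":["commands"]}

```bash
ls; mkdir -p pics; python3 - <<'E'
from plant import state, optics, robot
import cv2,numpy as np
s=state();print(s['t'],s['eef_pos'],s['ee_rot'],s['grip_width'])
for n in ['scene','top']:
    p,d=optics.read_camera(n);c=optics.get_calibration(n)
    cv2.imwrite(f'pics/{n}0.png',p[:,:,::-1]);np.savez(f'{n}0.npz',p=p,d=d,K=c['camera_matrix'],R=c['R'],t=c['t'])
    print(n,np.round(c['camera_matrix'],1).tolist(),np.round(c['R'],3).tolist(),np.round(c['t'],3).tolist())
E
```

```text
pics
0.0 [ 0.17503548 -0.62571812  0.40344687] [-1.04981291e-03  9.90713041e-01  1.35965314e-01 -3.71811540e-05] 1.0017197174897199
scene [[455.0, 0.0, 311.4], [0.0, 455.0, 241.5], [0.0, 0.0, 1.0]] [[0.823, 0.568, 0.02], [0.387, -0.536, -0.75], [-0.415, 0.625, -0.661]] [-0.484, -0.118, 1.083]
top [[483.2, 0.0, 315.8], [0.0, 483.2, 244.8], [0.0, 0.0, 1.0]] [[-0.004, -1.0, 0.025], [-0.991, 0.001, -0.134], [0.134, -0.025, -0.991]] [0.032, 0.553, 0.833]
```

View pics/top0.png

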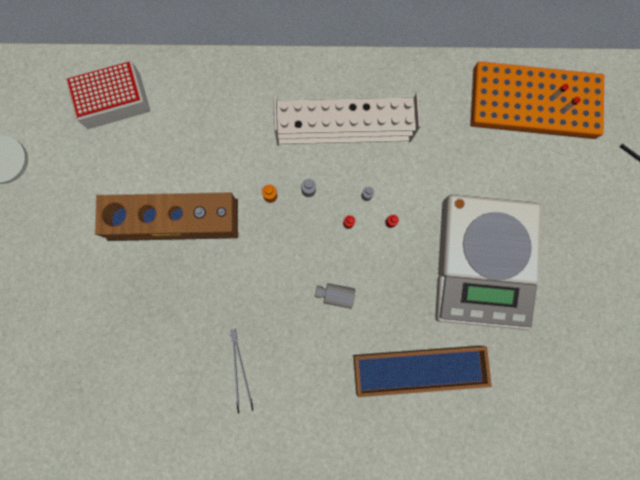

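View pics/scene0.png

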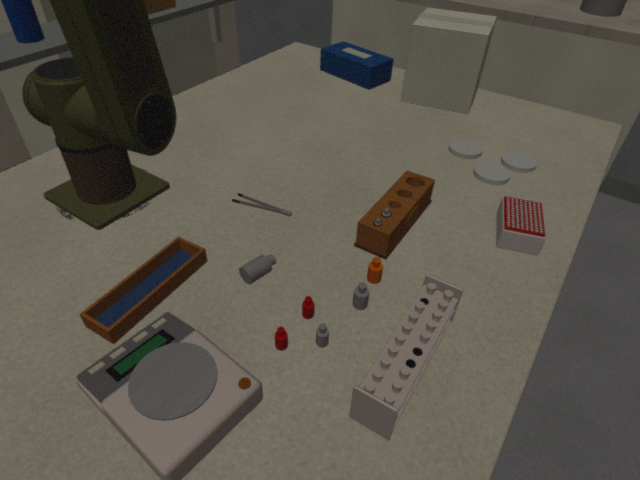

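The top view (image up = +x, left = +y) shows w500 lying at (338,296) with its knob to the left. The grey w200 is at (309,187) and the grey w100 at (368,193), with orange and red look-alikes near them. The pan is at (497,245). The empty wells are at (115,214), (148,214) and (176,213). The scene view agrees.

```bash
cat > h.py <<'E'
import numpy as np,cv2
from scipy.spatial.transform import Rotation as Ro
def load(n):
    return np.load(n+'.npz')
def cast(c,uv,h):
    uv=np.atleast_2d(np.asarray(uv,float)); r=np.c_[uv,np.ones(len(uv))]@np.linalg.inv(c['K']).T
    R,t=c['R'],c['t']; o=-R.T@t; d=r@R
    return o+d*((h-o[2])/d[:,2])[:,None]
def cloud(c):
    v,u=np.indices(c['d'].shape); P=np.stack([u,v,np.ones_like(u)],-1)@np.linalg.inv(c['K']).T*c['d'][...,None]
    return (P-c['t'])@c['R']
def grab(n,tag):
    from plant import optics,state
    s=state(); c=optics.get_calibration(n); p,d=optics.read_camera(n)
    np.savez(tag+'.npz',p=p,d=d,K=c['camera_matrix'],R=c['R'],t=c['t'],e=s['eef_pos'],q=s['ee_rot'])
    cv2.imwrite(f'pics/{tag}.png',p[:,:,::-1]); return load(tag)
def proj(c,X):
    x=(np.atleast_2d(X)@c['R'].T+c['t'])@c['K'].T; return x[:,:2]/x[:,2:]
E
python3 - <<'E'
from h import *
c=load('top0');P=cloud(c);im=c['p']
def reg(x0,x1,y0,y1):
    m=np.zeros(im.shape[:2],bool);m[y0:y1,x0:x1]=1;return m
print('table z',np.median(P[350:450,100:200,2]),'pan z',np.median(P[235:255,485:510,2]),'block',np.median(P[200:205,125:135,2]))
hsv=cv2.cvtColor(im,cv2.COLOR_RGB2HSV)
for n,b in dict(w500=(300,370,275,320),w200=(296,322,172,202),w100=(357,380,180,205)).items():
    m=reg(*b)&(P[...,2]>.008); q=P[m]; print(n,m.sum(),q.mean(0).round(4),'ztop',np.percentile(q[:,2],[50,90,98]).round(4))
    if n!='w500':
        k=q[q[:,2]>q[:,2].max()-.008]; print(' knob',k.mean(0).round(4),len(k))
    else:
        r=cv2.minAreaRect(q[:,:2].astype(np.float32)*1000);print(r)
        z,(a,b2)=None,np.linalg.eigh(np.cov(q[:,:2].T)); print('axis',b2[:,1]); s=(q[:,:2]-q[:,:2].mean(0))@b2[:,1];print(s.min(),s.max())
m=reg(440,550,190,285)&(abs(P[...,2]-.076)<.008)
mm=cv2.morphologyEx(m.astype(np.uint8),cv2.MORPH_OPEN,np.ones((3,3)))
cs=max(cv2.findContours(mm,0,1)[0],key=cv2.contourArea)
e=cv2.minEnclosingCircle(cast(c,cs[:,0],.076)[:,:2].astype(np.float32));print('pan',e,cv2.fitEllipse(cs))
m=reg(85,245,185,245)&(abs(P[...,2]-.064)<.006)
cs=max(cv2.findContours(m.astype(np.uint8),0,1)[0],key=cv2.contourArea)
print('block',cv2.minAreaRect(cast(c,cs[:,0],.064)[:,:2].astype(np.float32)*1000))
big=cv2.resize(np.vstack([im[180:245,80:280],im[255:335,270:470][:, :200]]),None,fx=4,fy=4,interpolation=cv2.INTER_CUBIC)
cv2.imwrite('pics/crop1.png',big[:,:,::-1])
np.save('/tmp/z.npy',P)
E
```

```text
table z 0.0007490687158597706 pan z 0.07674070128248558 block 0.06438182922542143
w500 734 [ 0.4633 -0.0039  0.0426] ztop [0.0346 0.0389 0.0407]
((461.5771179199219, 7.7230377197265625), (46.6978645324707, 92.42292022705078), 2.6265006065368652)
axis [0.11933844 0.99285363]
-0.03252165334765949 0.053023914042200165
w200 226 [0.6556 0.0454 0.0534] ztop [0.037  0.0528 0.0558]
 knob [0.4361 0.0528 0.8984] 4
w100 139 [ 0.6453 -0.0612  0.0505] ztop [0.0312 0.0451 0.2522]
 knob [0.4361 0.0528 0.8984] 3
pan ((0.5469276905059814, -0.28155434131622314), 0.060305844992399216) ((496.5738220214844, 245.3729705810547), (65.78528594970703, 68.8739013671875), 132.052001953125)
block ((605.750732421875, 298.214599609375), (71.51004791259766, 236.14781188964844), 1.2561098337173462)
```

```bash
python3 - <<'E'
from plant import robot,state,optics
import plant
print([ (a,getattr(robot,a)) for a in dir(robot) if not a.startswith('__')])
from h import *
c=load('top0');P=np.load('/tmp/z.npy');ok=(c['d']>.2)&(P[...,2]<.3)
def reg(x0,x1,y0,y1):
    m=np.zeros(ok.shape,bool);m[y0:y1,x0:x1]=1;return m
for n,b in dict(w500=(300,370,275,320),w200=(296,322,172,202),w100=(357,380,180,205)).items():
    m=reg(*b)&ok&(P[...,2]>.008); q=P[m]; zt=np.percentile(q[:,2],98)
    k=q[q[:,2]>zt-.006]; print(n,m.sum(),'zt',zt,'top',k.mean(0).round(4),len(k),'ext',np.ptp(k,axis=0).round(3))
    if n=='w500':
        xy=q[:,:2];w,V=np.linalg.eigh(np.cov(xy.T));s=(xy-xy.mean(0))@V[:,1];print('axis',V[:,1],xy.mean(0)+V[:,1]*s.min(),xy.mean(0)+V[:,1]*s.max())
        ridge=q[q[:,2]>.034];l=cv2.fitLine(ridge[:,:2].astype(np.float32),cv2.DIST_HUBER,0,.001,.001).ravel();print('ridge',l,len(ridge))
        r=q[q[:,2]>.034]
        print('y ranges', np.percentile(r[:,1],[0,2,50,98,100]).round(4))
        r=(xy-l[2:])@l[:2];print('s',np.percentile(r,[0,1,99,100]).round(4))
s=state();print(s['t'],Ro.from_quat(np.roll(s['ee_rot'],-1)).as_matrix().round(3).tolist())
w=grab('wrist','wr0');print(w['K'].round(1).tolist(),w['R'].round(3).tolist(),w['t'].round(3).tolist(), 'cam',(-w['R'].T@w['t']).round(3))
T=Ro.from_quat(np.roll(w['q'],-1)).as_matrix();print('cam in tool',(T.T@(-w['R'].T@w['t']-w['e'])).round(4),(T.T@w['R'].T).round(3).tolist())
E
```

```text
[('PlanningError', <class 'plant.PlanningError'>), ('tips_ahead', 0.1734)]
w500 726 zt 0.04015509369313007 top [ 0.4627 -0.0099  0.0372] 380 ext [0.034 0.054 0.008]
axis [0.1960902  0.98058586] [ 0.45734153 -0.03571338] [0.47106658 0.0329213 ]
ridge [ 0.21518461  0.9765734   0.4625401  -0.00993485] 385
y ranges [-0.0365 -0.0345 -0.0097  0.0151  0.017 ]
s [-0.0264 -0.0255  0.0427  0.0437]
w200 222 zt 0.05456084835774867 top [0.6628 0.0452 0.0521] 62 ext [0.015 0.014 0.007]
w100 136 zt 0.046746626098043476 top [ 0.6524 -0.0652  0.0443] 40 ext [0.012 0.012 0.006]
0.1 [[0.963, 0.269, -0.0], [0.269, -0.963, 0.002], [0.0, -0.002, -1.0]]
[[412.4, 0.0, 324.7], [0.0, 412.4, 240.7], [0.0, 0.0, 1.0]] [[0.271, -0.963, -0.001], [-0.927, -0.261, 0.269], [-0.259, -0.072, -0.963]] [-0.65, -0.037, 0.378] cam [ 0.24  -0.608  0.373]
cam in tool [0.0672 0.0002 0.0305] [[0.001, -0.963, -0.269], [1.0, 0.001, 0.001], [-0.001, -0.269, 0.963]]
```

View pics/crop1.png

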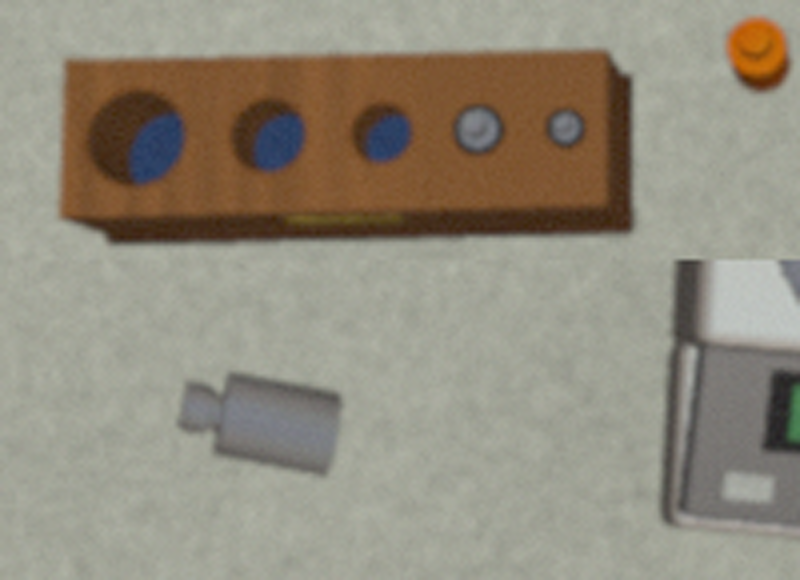

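The crop confirms that w500's knob points left and slightly away. It also shows that wells one to three are empty and wells four and five are filled. w500 measures 69 mm long with its top at about 39 mm, the pan radius is 60.3 mm and the block 236 x 71 mm, all matching the sizes given.

Plan: grip the w500 body with the tool tilted 30°, then turn it 90° about the closing axis so that it stands up.

Emit:
{"fn": "play_rows", "kwargs": {"commands": [85,0,0,0,0,0,-7.76,85,0,0,0,0,0,-7.76,85,0,0,0,0,0,-7.76,85,0,0,0,0,0,-7.76,85,0,0,0,0,0,-7.76,85,0,0,0,0,0,-7.76,85,0,0,0,0,0,-7.76,85,0,0,0,0,0,-7.76,85,40,7.6,7.3,0,0,0,85,40,7.6,7.3,0,0,0,85,40,7.6,7.3,0,0,0,85,40,7.6,7.3,0,0,0,85,40,7.6,7.3,0,0,0,85,40,7.6,7.3,0,0,0,85,40,7.6,7.3,0,0,0,85,40,7.6,7.3,0,0,0,85,40,7.6,7.3,0,0,0,85,40,7.6,7.3,0,0,0,85,40,7.6,7.3,0,0,0,85,40,7.6,7.3,0,0,0], "force": 60}}

```text
t: 2.15
eef_pos: [0.3665, -0.1747, 0.3167]
ee_rot: [0.0, 0.779, 0.627, 0.0]
wrist_force: [0.7, 0.5, -0.6]
grip_width: 0.998
grasp_force: 0.0
```

Emit:
{"fn": "play_rows", "kwargs": {"commands": [85,38.5,7.2,6.9,0,0,0,85,38.5,7.2,6.9,0,0,0,85,38.5,7.2,6.9,0,0,0,85,38.5,7.2,6.9,0,0,0,85,38.5,7.2,6.9,0,0,0,85,38.5,7.2,6.9,0,0,0,85,38.5,7.2,6.9,0,0,0,85,38.5,7.2,6.9,0,0,0,85,0,0,0,0,-7.5,0,85,0,0,0,0,-7.5,0,85,0,0,0,0,-7.5,0,85,0,0,0,0,-7.5,0,85,0,0,0,0,0,0,85,0,0,0,0,0,0]}}

```text
t: 3.55
eef_pos: [0.4881, 0.1125, 0.2615]
ee_rot: [0.161, 0.752, 0.606, -0.201]
wrist_force: [0.2, 0.8, -0.8]
grip_width: 0.997
grasp_force: 0.0
```

```bash
cat >> h.py <<'E'
def pose():
    from plant import state
    s=state(); return s,np.array(s['eef_pos']),Ro.from_quat(np.roll(s['ee_rot'],-1)).as_matrix()
def rel(target,R=None,p=None):  # tool-frame shift mm to TCP target
    s,p0,R0=pose(); return (R0.T@(np.array(target)-p0)*1000).round(1)
def show():
    s,p,R=pose(); print('t',round(s['t'],2),'p',p.round(4),'q',np.round(s['joint_pos'],3),'F',np.round(s['wrist_force'],1),'grip',round(s['grip_width'],3),round(float(s['grasp_force']),1)); print(R.round(4).tolist(),'grasp pt',(p+.155*R[:,2]).round(4))
E
python3 - <<'E'
from h import *
show()
s,p,R=pose()
a=np.array([.2135,.977,0]);a/=np.linalg.norm(a)
g=np.array([.4569,-.0355,.022])+a*.033
print('to grasp',rel(g-.155*R[:,2]), 'axis in tool',(R.T@a).round(4))
w=grab('wrist','wr1')
E
```

```text
t 3.55 p [0.4881 0.1125 0.2615] q [ 2.120e-01  1.000e-03  2.059e+00 -4.840e-01  1.343e+00  6.000e-01] F [ 0.2  0.8 -0.8] grip 0.997 0.0
[[0.1838, 0.9772, -0.1064], [0.8476, -0.2124, -0.4862], [-0.4977, -0.0009, -0.8673]] grasp pt [0.4716 0.0372 0.1271]
to grasp [ 16.6   1.2 111.6] axis in tool [ 0.8673  0.0011 -0.4977]
```

View pics/wr1.png

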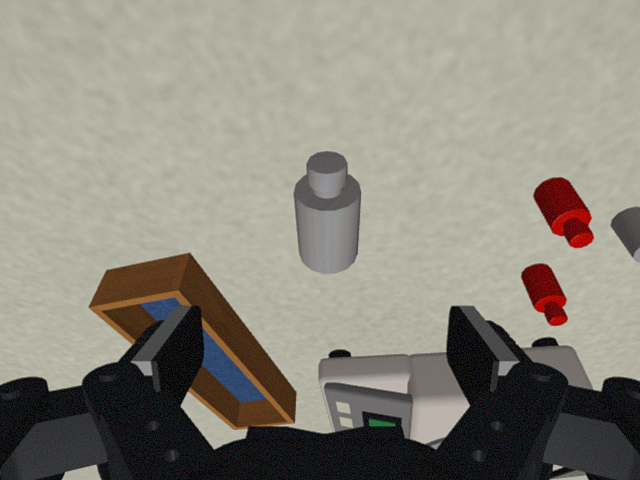

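The wrist view shows w500 upright in the image at (327,215), centred between the fingers and in line with them. I'll approach and grip.

Emit:
{"fn": "play_rows", "kwargs": {"commands": [85,16.6,1.0,15,0,0,0,85,0,0,25,0,0,0,85,0,0,25,0,0,0,85,0,0,20,0,0,0,85,0,0,15,0,0,0,85,0,0,11.5,0,0,0,85,0,0,0,0,0,0,36,0,0,0,0,0,0,30,0,0,0,0,0,0,30,0,0,0,0,0,0,30,0,0,0,0,0,0,30,0,0,0,0,0,0,30,0,0,0,0,0,0,30,0,0,0,0,0,0,30,0,0,0,0,0,0], "force": 60}}

```text
t: 5.1
eef_pos: [0.481, 0.0721, 0.1581]
ee_rot: [0.163, 0.752, 0.606, -0.201]
wrist_force: [-1.6, 3.5, 6.4]
grip_width: 0.424
grasp_force: 59.8
```

```bash
python3 - <<'E'
from h import *
show()
E
```

```text
t 5.1 p [0.481  0.0721 0.1581] q [ 0.137  0.133  2.133 -0.545  1.134  0.652] F [-1.6  3.5  6.4] grip 0.424 59.8
[[0.185, 0.9771, -0.1051], [0.8463, -0.2128, -0.4884], [-0.4996, 0.0014, -0.8663]] grasp pt [ 0.4647 -0.0036  0.0239]
```

Emit:
{"fn": "play_rows", "kwargs": {"commands": [30,-5,0,-8.7,0,0,0,30,-15,0,-26,0,0,0,30,-15,0,-26,0,0,0,30,-15,0,-26,0,0,0,30,0,0,0,0,5,0,30,0,0,0,0,7,0,30,0,0,0,0,8,0,30,0,0,0,0,8,0,30,0,0,0,0,8,0,30,0,0,0,0,8,0,30,0,0,0,0,8,0,30,0,0,0,0,8,0,30,0,0,0,0,8,0,30,0,0,0,0,8,0,30,0,0,0,0,8,0,30,0,0,0,0,6,0,30,0,0,0,0,0,0,30,0,0,0,0,0,0], "force": 80}}

```text
t: 6.9
eef_pos: [0.4798, 0.0716, 0.2561]
ee_rot: [-0.313, 0.675, 0.544, 0.388]
wrist_force: [0.1, -0.4, -4.5]
grip_width: 0.418
grasp_force: 81.0
```

```bash
python3 - <<'E'
from h import *
show()
s,p,R=pose()
ax=np.array([.8663,0,-.4996]);print('weight axis world',(R@ax).round(4))
# base in tool frame (at grasp): 
Rg=np.array([[0.185, 0.9771, -0.1051], [0.8463, -0.2128, -0.4884], [-0.4996, 0.0014, -0.8663]]);pg=np.array([.481,.0721,.1581])
b=Rg.T@(np.array([.4569,-.0355,.019])-pg);print('base in tool',b.round(4));print('base now',(p+R@b).round(4))
pan=np.array([.547,-.2815,.076])
tgt=pan+[0,0,.03]-R@b
print('to 30 above pan: world',(tgt-p).round(4),'tool',rel(tgt),'tcp tgt',tgt.round(4))
c=grab('top','top1');c=grab('wrist','wr2')
E
```

```text
t 6.9 p [0.4798 0.0716 0.2561] q [-0.148 -0.077  2.219  1.143  1.246 -0.48 ] F [ 0.1 -0.4 -4.5] grip 0.418 81.0
[[0.1081, 0.9772, 0.1829], [0.4919, -0.2125, 0.8444], [0.8639, -0.0013, -0.5036]] grasp pt [0.5081 0.2024 0.1781]
weight axis world [0.0022 0.0043 1.    ]
base in tool [-0.026  -0.0008  0.1756]
base now [0.5082 0.2072 0.1452]
to 30 above pan: world [ 0.0388 -0.4887 -0.0392] tool [-270.1  141.8 -385.8] tcp tgt [ 0.5185 -0.4171  0.2169]
```

View pics/wr2.png

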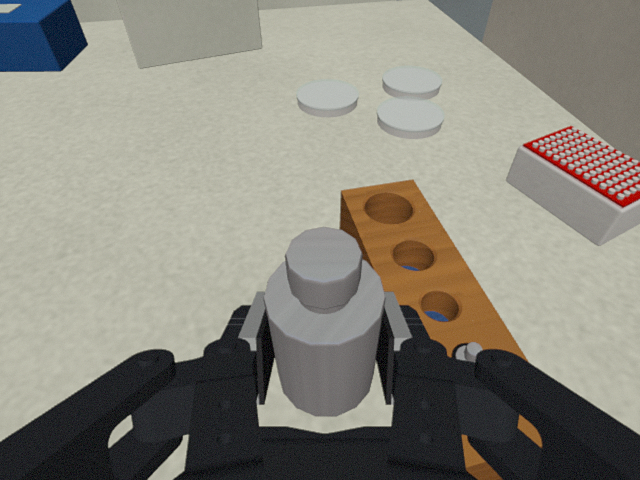

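The wrist view shows the weight upright and square between the pads, centred at (324,310). Next I'll carry it to 30 mm above the pan.

Emit:
{"fn": "play_rows", "kwargs": {"commands": [30,-10,5.3,-14.3,0,0,0,30,-20,10.5,-28.6,0,0,0,30,-24,12.6,-34.3,0,0,0,30,-24,12.6,-34.3,0,0,0,30,-24,12.6,-34.3,0,0,0,30,-24,12.6,-34.3,0,0,0,30,-24,12.6,-34.3,0,0,0,30,-24,12.6,-34.3,0,0,0,30,-24,12.6,-34.3,0,0,0,30,-24,12.6,-34.3,0,0,0,30,-24,12.6,-34.3,0,0,0,30,-16,8.4,-22.9,0,0,0,30,-8,4.2,-11.4,0,0,0,30,0,0,0,0,0,0,30,0,0,0,0,0,0]}}

```text
t: 8.5
eef_pos: [0.5192, -0.4162, 0.2161]
ee_rot: [-0.314, 0.674, 0.543, 0.389]
wrist_force: [-0.2, 0.3, -5.4]
grip_width: 0.416
grasp_force: 81.6
```

```bash
python3 - <<'E'
from h import *
show()
s,p,R=pose()
b=np.array([-.026,-.0008,.1756]);bw=p+R@b;print('base',bw.round(4),'axis',(R@[.8663,0,-.4996]).round(4))
for h in (.005,0): print('to',h,rel(np.array([.547,-.2815,.076+h])-R@b))
print('up in tool',R[2].round(4))
c=grab('top','top2');P=cloud(c)
# weight top circle in top view: z near base+.07
m=(abs(P[...,2]-(bw[2]+.068))<.006)&(abs(P[...,0]-bw[0])<.03)&(abs(P[...,1]-bw[1])<.03)
print('knob',P[m].mean(0).round(4),m.sum())
w=grab('wrist','wr3')
cv2.imwrite('pics/c3.png',np.hstack([cv2.resize(c['p'][180:330,420:560],None,fx=3,fy=3,interpolation=2)[:450],cv2.resize(w['p'],(380,450))])[:,:,::-1])
E
```

```text
t 8.5 p [ 0.5192 -0.4162  0.2161] q [-0.863  0.477  1.646  0.777  1.755 -0.809] F [-0.2  0.3 -5.4] grip 0.416 81.6
[[0.1066, 0.9772, 0.1835], [0.4886, -0.2122, 0.8463], [0.866, -0.0006, -0.5001]] grasp pt [ 0.5477 -0.2851  0.1386]
base [ 0.5479 -0.2802  0.1058] axis [7.e-04 4.e-04 1.e+00]
to 0.005 [-22.2  -0.6  11.1]
to 0 [-26.6  -0.6  13.6]
up in tool [ 8.660e-01 -6.000e-04 -5.001e-01]
knob [ 0.5451 -0.2818  0.1746] 198
```

View pics/c3.png

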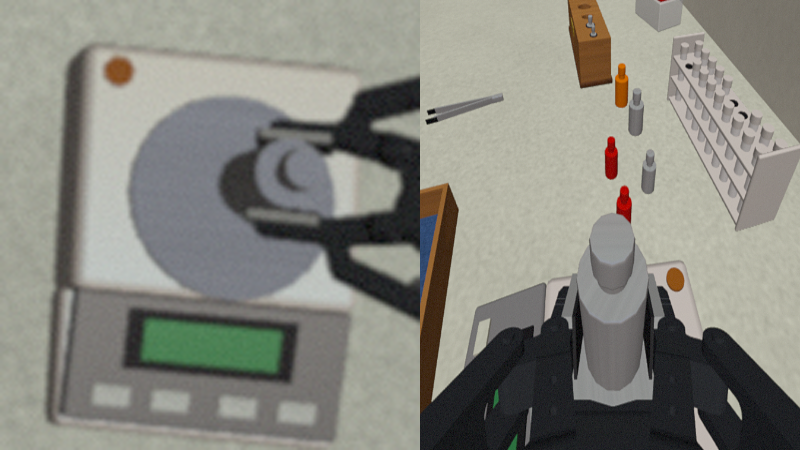

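The top crop has the weight over the pan; its offset there is parallax, because the knob casts to (0.545,-0.282) against the pan centre at (0.547,-0.2815). The wrist view shows it still upright. I'll lower it straight down.

Emit:
{"fn": "play_rows", "kwargs": {"commands": [30,-8.66,0,5,0,0,0,30,-6.93,0,4,0,0,0,30,-4.33,0,2.5,0,0,0,30,-2.6,0,1.5,0,0,0,30,-0.87,0,0.5,0,0,0,30,-0.87,0,0.5,0,0,0,30,0,0,0,0,0,0]}}

```text
t: 9.3
eef_pos: [0.5191, -0.417, 0.1884]
ee_rot: [-0.314, 0.674, 0.543, 0.389]
wrist_force: [0.3, -0.5, -4.7]
grip_width: 0.417
grasp_force: 81.6
```

Emit:
{"fn": "play_rows", "kwargs": {"commands": [30,-0.43,0,0.25,0,0,0,30,-0.43,0,0.25,0,0,0,30,-0.43,0,0.25,0,0,0,30,0,0,0,0,0,0]}}

```text
t: 9.7
eef_pos: [0.5191, -0.417, 0.1869]
ee_rot: [-0.314, 0.674, 0.543, 0.389]
wrist_force: [-0.3, -0.7, -4.5]
grip_width: 0.418
grasp_force: 81.6
```

Emit:
{"fn": "play_rows", "kwargs": {"commands": [30,-0.43,0,0.25,0,0,0,30,-0.43,0,0.25,0,0,0,30,0,0,0,0,0,0]}}

```text
t: 10.0
eef_pos: [0.5192, -0.4171, 0.1867]
ee_rot: [-0.314, 0.674, 0.543, 0.39]
wrist_force: [-1.9, 0.4, 0.9]
grip_width: 0.421
grasp_force: 81.5
```

Contact is made: the weight's 5 N has passed to the pan. I'll release, back out, and turn the tool vertical while the reading settles.

Emit:
{"fn": "play_rows", "kwargs": {"commands": [45,0,0,0,0,0,0,60,0,0,0,0,0,0,85,0,0,0,0,0,0,85,0,0,0,0,0,0,85,0,0,0,0,0,0,85,0,0,0,0,0,0]}}

```text
t: 10.6
eef_pos: [0.5191, -0.4169, 0.1858]
ee_rot: [-0.314, 0.674, 0.543, 0.389]
wrist_force: [0.4, 0.8, 0.3]
grip_width: 0.993
grasp_force: 0.0
```

Emit:
{"fn": "play_rows", "kwargs": {"commands": [85,0,0,-5,0,0,0,85,0,0,-15,0,0,0,85,0,0,-25,0,0,0,85,0,0,-30,0,0,0,85,0,0,-30,0,0,0,85,0,0,-30,0,0,0,85,20,0,-20,0,-7.5,0,85,20,0,0,0,-7.5,0,85,20,0,0,0,-7.5,0,85,0,0,-10,0,-7.5,0,85,0,0,-20,0,-7.5,0,85,0,0,-20,0,-7.5,0,85,0,0,-20,0,-7.5,0,85,0,0,0,0,-7.5,0,85,0,0,0,0,0,0]}}

```text
t: 12.1
eef_pos: [0.492, -0.5411, 0.3763]
ee_rot: [0.002, 0.779, 0.627, -0.0]
wrist_force: [0.7, -0.3, -0.0]
grip_width: 0.992
grasp_force: 0.0
```

```bash
python3 - <<'E'
from h import *
show()
c=grab('top','top3');P=cloud(c)
m=(P[...,2]>.132)&(P[...,2]<.16)&(abs(P[...,0]-.547)<.04)&(abs(P[...,1]+.2815)<.04)
k=P[m];print('knob top',k.mean(0).round(4),np.ptp(k,axis=0).round(4),m.sum())
m2=(P[...,2]>.10)&(P[...,2]<.132)&(abs(P[...,0]-.547)<.04)&(abs(P[...,1]+.2815)<.04)
print('body',P[m2].mean(0).round(4))
s=grab('scene','sc3')
cv2.imwrite('pics/c4.png',np.hstack([cv2.resize(c['p'][180:330,420:560],None,fx=3,fy=3,interpolation=2)[:450],cv2.resize(s['p'][280:480,60:220],(360,450))])[:,:,::-1])
print('to above knob',rel([.547,-.2815,.36]))
E
```

```text
t 12.1 p [ 0.492  -0.5411  0.3763] q [-0.906  0.314  1.476 -0.     1.348 -0.691] F [ 0.7 -0.3 -0. ] grip 0.992 0.0
[[0.2132, 0.977, 0.0019], [0.977, -0.2132, -0.0026], [-0.0022, 0.0024, -1.0]] grasp pt [ 0.4923 -0.5415  0.2213]
knob top [ 0.5486 -0.2793  0.1451] [0.0198 0.0222 0.0151] 175
body [ 0.5466 -0.2729  0.1229]
to above knob [265.2  -1.4  14.6]
```

View pics/c4.png

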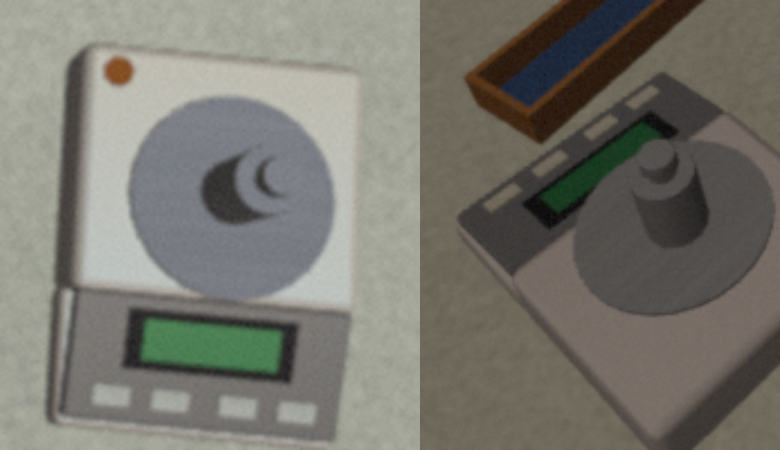

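The crops show w500 upright and free near the centre of the pan, with its knob at (0.548,-0.280). While it settles I'll hover over it and view it at two yaws 90° apart, which cancels the wrist camera's offset.

Emit:
{"fn": "play_rows", "kwargs": {"commands": [85,20,0,-3.6,0,0,0,85,38,-0.2,-3.6,0,0,0,85,38,-0.2,-3.6,0,0,0,85,38,-0.2,-3.6,0,0,0,85,38,-0.2,-3.6,0,0,0,85,38,-0.2,-3.6,0,0,0,85,38,-0.2,-3.6,0,0,0,85,17,-0.2,0,0,0,0,85,0,0,0,0,0,7.77,85,0,0,0,0,0,7.77,85,0,0,0,0,0,7.77,85,0,0,0,0,0,7.77,85,0,0,0,0,0,7.77,85,0,0,0,0,0,7.77,85,0,0,0,0,0,7.77,85,0,0,0,0,0,7.77,85,0,0,0,0,0,7.77,85,0,0,0,0,0,7.77]}}

```text
t: 14.0
eef_pos: [0.5469, -0.2817, 0.3981]
ee_rot: [-0.001, 1.0, -0.003, -0.001]
wrist_force: [0.3, -0.1, -0.7]
grip_width: 0.993
grasp_force: 0.0
```

Emit:
{"fn": "play_rows", "kwargs": {"commands": [85,0,0,0,0,0,0]}}

```text
t: 14.1
eef_pos: [0.5469, -0.2817, 0.3982]
ee_rot: [-0.001, 1.0, -0.0, -0.001]
wrist_force: [0.1, -0.3, -0.3]
grip_width: 0.993
grasp_force: 0.0
```

```bash
python3 - <<'E'
from h import *
show()
w=grab('wrist','wrA');print(proj(w,[[.548,-.28,.146],[.548,-.28,.128]]))
E
```

```text
t 14.1 p [ 0.5469 -0.2817  0.3982] q [-5.630e-01  5.300e-02  1.737e+00  1.000e-03  1.353e+00  1.008e+00] F [ 0.1 -0.3 -0.3] grip 0.993 0.0
[[1.0, -0.0001, -0.0013], [-0.0001, -1.0, 0.0014], [-0.0013, -0.0014, -1.0]] grasp pt [ 0.5467 -0.2815  0.2432]
[[321.06254278 247.56783239]
 [321.34550713 239.02084576]]
```

Emit:
{"fn": "play_rows", "kwargs": {"commands": [85,0,0,0,0,0,-8.5,85,0,0,0,0,0,-8.5,85,0,0,0,0,0,-8.5,85,0,0,0,0,0,-8.5,85,0,0,0,0,0,-8.5,85,0,0,0,0,0,-8.5,85,0,0,0,0,0,-8.5,85,0,0,0,0,0,-8.5,85,0,0,0,0,0,-8.5,85,0,0,0,0,0,-8.5,85,0,0,0,0,0,-5,85,0,0,0,0,0,0]}}

```text
t: 15.35
eef_pos: [0.547, -0.2817, 0.3985]
ee_rot: [-0.0, 0.706, 0.708, 0.0]
wrist_force: [-0.3, -0.8, 0.3]
grip_width: 0.998
grasp_force: 0.0
```

```bash
python3 - <<'E'
from h import *
show()
w=grab('wrist','wrB');print(proj(w,[[.548,-.28,.146],[.548,-.28,.128]]))
a=load('wrA')
cv2.imwrite('pics/c5.png',np.hstack([cv2.resize(x['p'][140:440,180:480],(400,400)) for x in (a,w)])[:,:,::-1])
E
```

```text
t 15.35 p [ 0.547  -0.2817  0.3985] q [-0.563  0.052  1.737  0.     1.353 -0.565] F [-0.3 -0.8  0.3] grip 0.998 0.0
[[-0.0021, 1.0, -0.0006], [1.0, 0.0021, 0.0007], [0.0007, -0.0006, -1.0]] grasp pt [ 0.5469 -0.2816  0.2435]
[[328.01664793 247.53933193]
 [327.77368442 239.02534636]]
```

View pics/c5.png

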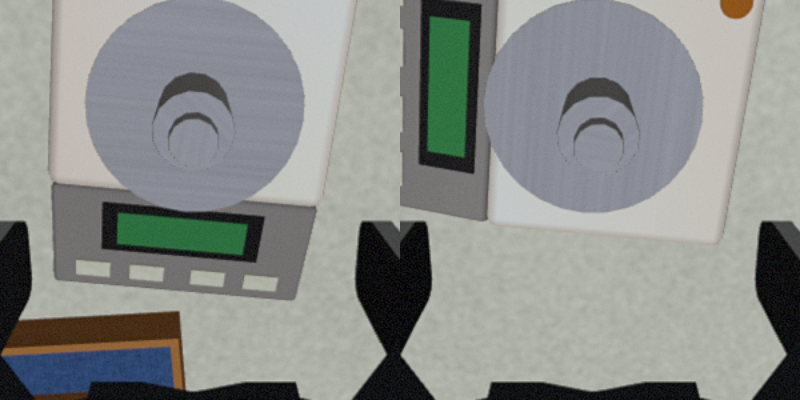

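The two crops show w500 standing on the pan with its knob near (325,246) in view A and (329,249) in view B. I'll measure the knob in both and solve for the wrist camera's offset.

```bash
cat >> h.py <<'E'
def top_centre(c,guess,h,r=.02,tol=.004,open_=True):
    P=cloud(c); m=(abs(P[...,2]-h)<tol)&(np.hypot(P[...,0]-guess[0],P[...,1]-guess[1])<r)&(c['d']>.05)
    m=cv2.morphologyEx(m.astype(np.uint8),cv2.MORPH_OPEN,np.ones((3,3)))
    cs=max(cv2.findContours(m,0,1)[0],key=cv2.contourArea); cs=cv2.convexHull(cs)[:,0]
    e=cv2.minEnclosingCircle(cast(c,cs,h)[:,:2].astype(np.float32)*1000)
    q=cast(c,np.argwhere(m)[:,::-1],h)[:,:2].mean(0)*1000
    return np.array(e[0]).round(2),round(e[1],2),q.round(2),P[m>0][:,2].mean().round(4)
E
python3 - <<'E'
from h import *
for n in 'AB':
    c=load('wr'+n); print(n,top_centre(c,(.548,-.28),.146)); print('  pan',top_centre(c,(.547,-.2815),.076,.075,.004))
    print(c['e'])
E
```

```text
A (array([ 549.14, -281.93]), 11.16, array([ 549.18, -281.91]), np.float64(0.1461))
  pan (array([ 546.42, -282.5 ]), 59.81, array([ 550.93, -282.71]), np.float64(0.0762))
[ 0.5469238  -0.28169108  0.39818393]
B (array([ 548.52, -281.01]), 11.11, array([ 548.27, -281.02]), np.float64(0.1462))
  pan (array([ 546.09, -282.39]), 59.89, array([ 545.6 , -277.55]), np.float64(0.0763))
[ 0.54703939 -0.28165965  0.39854193]
```

The measured radii (11.1 mm knob, 59.8 mm pan) fit the given sizes. The wrist camera's offset is about (0.8,0.1) mm in the tool frame. w500 stands within 2.5 mm of the pan centre and has been let go for about 5 s, so I'll pick it up by the knob.

Emit:
{"fn": "play_rows", "kwargs": {"commands": [60,-0.2,1.4,20,0,0,0,60,0,0,30,0,0,0,60,0,0,24,0,0,0,60,0,0,14,0,0,0,60,0,0,6.5,0,0,0,60,0,0,0,0,0,0,30,0,0,0,0,0,0,15,0,0,0,0,0,0,15,0,0,0,0,0,0,15,0,0,0,0,0,0,15,0,0,0,0,0,0,15,0,0,0,0,0,0,15,0,0,0,0,0,0], "force": 60}}

```text
t: 16.7
eef_pos: [0.5489, -0.2821, 0.3062]
ee_rot: [0.001, 0.707, 0.707, 0.0]
wrist_force: [-1.7, 0.5, 5.6]
grip_width: 0.222
grasp_force: 58.5
```

Emit:
{"fn": "play_rows", "kwargs": {"commands": [15,0,0,-4,0,0,0,15,0,0,-15,0,0,0,15,0,0,-20,0,0,0,15,15,1,-15,0,0,0,15,30,3,0,0,0,0,15,42,4.1,0,0,0,0,15,42,4.1,0,0,0,0,15,42,4.1,0,0,0,0,15,42,4.1,0,0,0,0,15,42,4.1,0,0,0,0,15,42,4.1,0,0,0,0,15,42,4.1,0,0,0,0,15,42,4.1,0,0,0,0,15,42,4.1,0,0,0,0,15,42,4.1,0,0,0,0,15,42,4.1,0,0,0,0,15,40,4,0,0,0,0,15,25,2.5,0,0,0,0,15,10,1,0,0,0,0], "force": 80}}

```text
t: 18.6
eef_pos: [0.6039, 0.3034, 0.3582]
ee_rot: [-0.001, 0.706, 0.708, -0.0]
wrist_force: [0.0, -0.6, -5.4]
grip_width: 0.215
grasp_force: 78.7
```

Emit:
{"fn": "play_rows", "kwargs": {"commands": [15,0,0,0,0,0,0,15,0,0,0,0,0,0]}}

```text
t: 18.8
eef_pos: [0.6047, 0.2998, 0.3581]
ee_rot: [0.0, 0.707, 0.707, -0.001]
wrist_force: [0.0, 0.5, -5.4]
grip_width: 0.217
grasp_force: 78.7
```

```bash
cat >> h.py <<'E'
def wells(c,ctr=(.6058,.2982),yaw=0,h=.064):
    """well rims: fit circle to depth-mask holes in block top"""
    P=cloud(c); out={}
    top=(abs(P[...,2]-h)<.004)
    for n,(dy,r) in dict(w500=(.087,.021),w200=(.030,.016),w100=(-.019,.013)).items():
        g=np.array([ctr[0]-np.sin(yaw)*dy,ctr[1]+np.cos(yaw)*dy]); X=cast_grid(c,h)
        dist=np.hypot(X[...,0]-g[0],X[...,1]-g[1])
        hole=((dist<r+.008)&~top&(P[...,2]<h)).astype(np.uint8)
        hole=cv2.morphologyEx(hole,cv2.MORPH_OPEN,np.ones((3,3)))
        cs=cv2.findContours(hole,0,1)[0]
        if not cs: continue
        cs=cv2.convexHull(max(cs,key=cv2.contourArea))[:,0]
        q=cast(c,cs,h)[:,:2]*1000; e=cv2.minEnclosingCircle(q.astype(np.float32))
        f=cv2.fitEllipse(q.astype(np.float32)) if len(q)>5 else None
        out[n]=(np.round(e[0],2),round(e[1],2),np.round(f[0],2) if f else None,np.round(f[1],1) if f else None)
    return out
def cast_grid(c,h):
    v,u=np.indices(c['d'].shape); return cast(c,np.c_[u.ravel(),v.ravel()],h).reshape(*c['d'].shape,3)
E
python3 - <<'E'
from h import *
show()
w=grab('wrist','wrC')
print(wells(w))
P=cloud(w);m=(abs(P[...,2]-.064)<.004)&(P[...,0]>.5)&(P[...,0]<.7)
q=P[m];print('block top pts x range',np.percentile(q[:,0],[.5,99.5]),'y max',np.percentile(q[:,1],99.8))
E
```

```text
t 18.8 p [0.6047 0.2998 0.3581] q [ 3.810e-01  2.090e-01  1.634e+00 -1.000e-03  1.300e+00  3.810e-01] F [ 0.   0.5 -5.4] grip 0.217 78.7
[[-0.0002, 1.0, -0.001], [1.0, 0.0002, -0.0011], [-0.0011, -0.001, -1.0]] grasp pt [0.6045 0.2996 0.2031]
{'w500': (array([603.76, 384.11]), 20.59, array([603.79, 384.1 ]), array([40.9, 41.1])), 'w200': (array([605.05, 327.83]), 15.74, array([605.03, 327.92]), array([31. , 31.3]))}
block top pts x range [0.56930878 0.64030356] y max 0.4154292985048391
```

View pics/wrC.png

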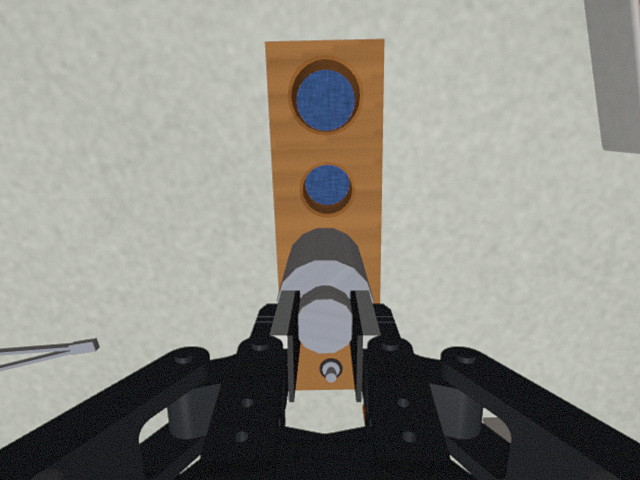

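The view shows the wells at (325,95) and (327,185), clear of the held weight, which hangs straight. Correcting for the rim height and the camera offset puts well500 at (0.6037,0.3835). Next I'll move over it and come down to just above the rim.

Emit:
{"fn": "play_rows", "kwargs": {"commands": [15,15,-0.2,0,0,0,0,15,28,-0.4,0,0,0,0,15,25,-0.4,0,0,0,0,15,15.4,0,0,0,0,0,15,0,0,15,0,0,0,15,0,0,20,0,0,0,15,0,0,15,0,0,0,15,0,0,8,0,0,0,15,0,0,0,0,0,0,15,0,0,0,0,0,0]}}

```text
t: 19.85
eef_pos: [0.6043, 0.3833, 0.3006]
ee_rot: [0.0, 0.707, 0.707, 0.0]
wrist_force: [0.1, -0.4, -4.4]
grip_width: 0.218
grasp_force: 78.8
```

```bash
python3 - <<'E'
from h import *
show(); print(rel([.6037,.38325,.3]))
E
```

```text
t 19.85 p [0.6043 0.3833 0.3006] q [ 0.49   0.34   1.576 -0.     1.226  0.491] F [ 0.1 -0.4 -4.4] grip 0.218 78.8
[[0.0003, 1.0, 0.0004], [1.0, -0.0003, 0.0001], [0.0001, 0.0004, -1.0]] grasp pt [0.6044 0.3833 0.1456]
[-0.  -0.6  0.6]
```

Emit:
{"fn": "play_rows", "kwargs": {"commands": [15,0,-0.6,1,0,0,0,15,0,0,2,0,0,0,15,0,0,2,0,0,0,15,0,0,2,0,0,0,15,0,0,2,0,0,0,15,0,0,2,0,0,0]}}

```text
t: 20.45
eef_pos: [0.6034, 0.3836, 0.2891]
ee_rot: [-0.0, 0.707, 0.707, -0.0]
wrist_force: [-0.2, 1.8, -4.4]
grip_width: 0.213
grasp_force: 78.7
```

Emit:
{"fn": "play_rows", "kwargs": {"commands": [15,0,0,4,0,0,0,15,0,0,4,0,0,0,15,0,0,5,0,0,0,15,0,0,6,0,0,0,15,0,0,6,0,0,0,15,0,0,6,0,0,0,15,0,0,5,0,0,0,15,0,0,3,0,0,0,15,0,0,1.5,0,0,0,15,0,0,0,0,0,0]}}

```text
t: 21.45
eef_pos: [0.6034, 0.3836, 0.2486]
ee_rot: [-0.0, 0.707, 0.707, -0.0]
wrist_force: [0.2, 0.3, -5.4]
grip_width: 0.211
grasp_force: 78.7
```

Emit:
{"fn": "play_rows", "kwargs": {"commands": [15,0,0,1,0,0,0,15,0,0,1,0,0,0,15,0,0,0.7,0,0,0,15,0,0,0.7,0,0,0,15,0,0,0.7,0,0,0,15,0,0,0,0,0,0]}}

```text
t: 22.05
eef_pos: [0.6034, 0.3836, 0.2446]
ee_rot: [-0.0, 0.707, 0.707, -0.0]
wrist_force: [-0.5, 0.0, -5.4]
grip_width: 0.219
grasp_force: 78.7
```

Emit:
{"fn": "play_rows", "kwargs": {"commands": [15,0,0,0.6,0,0,0,15,0,0,0.6,0,0,0,15,0,0,0,0,0,0]}}

```text
t: 22.35
eef_pos: [0.6035, 0.3837, 0.2444]
ee_rot: [-0.0, 0.707, 0.707, 0.0]
wrist_force: [-2.6, -1.1, -0.4]
grip_width: 0.213
grasp_force: 79.1
```

w500 is fully home: the floor took its weight at TCP height 0.2444, against 0.2442 expected. I'll let go and move to w200.

Emit:
{"fn": "play_rows", "kwargs": {"commands": [30,0,0,0,0,0,0,50,0,0,0,0,0,0,50,0,0,0,0,0,0,50,0,0,-5,0,0,0,50,0,0,-20,0,0,0,50,0,0,-30,0,0,0,50,-15,3,-20,0,0,0,50,-35,6,-10,0,0,0,50,-43,7.5,0,0,0,0,50,-43,7.5,0,0,0,0,50,-43,7.5,0,0,0,0,50,-43,7.5,0,0,0,0,50,-43,7.5,0,0,0,0,50,-38,7,5,0,0,0,50,-25,5,10,0,0,0,50,-11,1,10,0,0,0,50,0,0,0,0,0,0,50,0,0,0,0,0,0]}}

```text
t: 24.15
eef_pos: [0.6627, 0.045, 0.3033]
ee_rot: [-0.0, 0.707, 0.707, -0.0]
wrist_force: [0.6, 0.2, -0.4]
grip_width: 0.588
grasp_force: 0.0
```

```bash
python3 - <<'E'
from h import *
show()
w=grab('wrist','wrD');print('w200',top_centre(w,(.6628,.0452),.052,.015,.004))
print('raw target -bias', rel([.6628,.0452,.3]))
T=load('top0');P=np.load('/tmp/z.npy');m=np.zeros(P.shape[:2],bool);m[80:150,270:425]=1
q=P[m&(P[...,2]>.03)&(P[...,2]<.12)];print('rack xmin',np.percentile(q[:,0],[0.5,2]),'ymin,max',q[:,1].min(),q[:,1].max())
c=grab('top','top4');P=cloud(c);x=P[205:225,100:130].reshape(-1,3);print('w500 top z',np.percentile(x[:,2],[50,90,98]))
E
```

```text
t 24.15 p [0.6627 0.045  0.3033] q [-1.300e-02  2.330e-01  1.702e+00  1.000e-03  1.207e+00 -1.300e-02] F [ 0.6  0.2 -0.4] grip 0.588 0.0
[[-0.0002, 1.0, -0.0009], [1.0, 0.0002, 0.0005], [0.0005, -0.0009, -1.0]] grasp pt [0.6625 0.0451 0.1483]
w200 (array([662.44,  45.08]), 8.2, array([662.51,  45.2 ]), np.float64(0.052))
raw target -bias [-0.4 -0.   3.8]
rack xmin [0.75271309 0.75509431] ymin,max -0.15379320306969002 0.10733672195612042
w500 top z [0.0665043  0.0845415  0.08631819]
```

Emit:
{"fn": "play_rows", "kwargs": {"commands": [50,-0.8,-0.1,20,0,0,0,50,0,0,28,0,0,0,50,0,0,22,0,0,0,50,0,0,12,0,0,0,50,0,0,4.3,0,0,0,50,0,0,0,0,0,0,25,0,0,0,0,0,0,8,0,0,0,0,0,0,8,0,0,0,0,0,0,8,0,0,0,0,0,0,8,0,0,0,0,0,0], "force": 50}}

```text
t: 25.35
eef_pos: [0.6635, 0.0438, 0.219]
ee_rot: [0.001, 0.707, 0.707, 0.001]
wrist_force: [-1.7, -0.8, 6.4]
grip_width: 0.145
grasp_force: 48.9
```

Emit:
{"fn": "play_rows", "kwargs": {"commands": [8,0,0,-4,0,0,0,8,0,0,-16,0,0,0,8,0,0,-30,0,0,0,8,0,0,-40,0,0,0,8,0,0,-30,0,0,0,8,15,-5,-20,0,0,0,8,35,-10,0,0,0,0,8,42,-12,0,0,0,0,8,42,-12,0,0,0,0,8,38,-10,0,0,0,0,8,24,-7,0,0,0,0,8,10,-2.7,0,0,0,0,8,0,0,0,0,0,0,8,0,0,0,0,0,0]}}

```text
t: 26.75
eef_pos: [0.6043, 0.249, 0.3574]
ee_rot: [0.0, 0.707, 0.707, -0.0]
wrist_force: [-0.3, 0.4, -2.7]
grip_width: 0.145
grasp_force: 48.9
```

```bash
python3 - <<'E'
from h import *
show()
w=grab('wrist','wrE');print(wells(w))
P=cloud(w)
print('w500 knob',top_centre(w,(.6037,.3835),.084,.016))
E
```

```text
t 26.75 p [0.6043 0.249  0.3574] q [ 3.090e-01  1.640e-01  1.686e+00 -1.000e-03  1.291e+00  3.090e-01] F [-0.3  0.4 -2.7] grip 0.145 48.9
[[0.0002, 1.0, 0.0001], [1.0, -0.0002, -0.0008], [-0.0008, 0.0001, -1.0]] grasp pt [0.6043 0.2489 0.2024]
{'w500': (array([613.66, 374.13]), 15.17, array([612.78, 374.61]), array([14.9, 29.2])), 'w200': (array([604.98, 327.23]), 15.79, array([604.93, 327.22]), array([31.2, 31.4])), 'w100': (array([606.01, 278.85]), 12.76, array([606.05, 278.9 ]), array([25. , 25.4]))}
w500 knob (array([602.37, 379.38]), 9.74, array([602.59, 377.07]), np.float64(0.0839))
```

Well200 measures (0.6049,0.3265) and well100 (0.6060,0.2776). The spacings of 57 and 49 mm fit. Next I'll insert w200.

Emit:
{"fn": "play_rows", "kwargs": {"commands": [8,15,0.2,0,0,0,0,8,25,0.2,0,0,0,0,8,25,0.2,0,0,0,0,8,12.2,0,0,0,0,0,8,0,0,15,0,0,0,8,0,0,25,0,0,0,8,0,0,18,0,0,0,8,0,0,8,0,0,0,8,0,0,2,0,0,0,8,0,0,0,0,0,0]}}

```text
t: 27.8
eef_pos: [0.6049, 0.3267, 0.2892]
ee_rot: [0.0, 0.707, 0.707, -0.0]
wrist_force: [0.7, 0.3, -1.5]
grip_width: 0.146
grasp_force: 48.9
```

Emit:
{"fn": "play_rows", "kwargs": {"commands": [8,-0.5,0,2,0,0,0,8,0,0,2,0,0,0,8,0,0,2,0,0,0,8,0,0,2,0,0,0,8,0,0,2,0,0,0,8,0,0,2,0,0,0]}}

```text
t: 28.4
eef_pos: [0.6047, 0.3265, 0.2771]
ee_rot: [-0.0, 0.707, 0.707, -0.0]
wrist_force: [-0.4, 0.2, -1.5]
grip_width: 0.146
grasp_force: 48.9
```

Inside the well with no side load. I'll go on down.

Emit:
{"fn": "play_rows", "kwargs": {"commands": [8,0,0,4,0,0,0,8,0,0,5,0,0,0,8,0,0,6,0,0,0,8,0,0,5,0,0,0,8,0,0,3,0,0,0,8,0,0,2,0,0,0,8,0,0,1,0,0,0,8,0,0,0.7,0,0,0,8,0,0,0.7,0,0,0,8,0,0,0,0,0,0]}}

```text
t: 29.4
eef_pos: [0.6047, 0.3265, 0.2499]
ee_rot: [0.0, 0.707, 0.707, 0.0]
wrist_force: [0.3, 0.4, -1.9]
grip_width: 0.145
grasp_force: 48.9
```

Emit:
{"fn": "play_rows", "kwargs": {"commands": [8,0,0,0.6,0,0,0,8,0,0,0.6,0,0,0,8,0,0,0.5,0,0,0,8,0,0,0,0,0,0]}}

```text
t: 29.8
eef_pos: [0.6049, 0.3267, 0.249]
ee_rot: [0.0, 0.707, 0.707, 0.0]
wrist_force: [-1.4, -0.4, 2.9]
grip_width: 0.142
grasp_force: 49.4
```

Emit:
{"fn": "play_rows", "kwargs": {"commands": [25,0,0,0,0,0,0,45,0,0,0,0,0,0,45,0,0,0,0,0,0,45,0,0,-5,0,0,0,45,0,0,-20,0,0,0,45,0,0,-30,0,0,0,45,-15,2,-20,0,0,0,45,-35,4,-5,0,0,0,45,-43,5.2,0,0,0,0,45,-43,5.2,0,0,0,0,45,-43,5.2,0,0,0,0,45,-43,5.2,0,0,0,0,45,-43,5.2,0,0,0,0,45,-43,5.2,0,0,0,0,45,-38,5,5,0,0,0,45,-27,4,10,0,0,0,45,-14,1,10,0,0,0,45,-4.7,0.3,7,0,0,0,45,0,0,0,0,0,0,45,0,0,0,0,0,0]}}

```text
t: 31.8
eef_pos: [0.6521, -0.0642, 0.296]
ee_rot: [-0.0, 0.707, 0.708, -0.0]
wrist_force: [-0.7, 0.1, 0.8]
grip_width: 0.526
grasp_force: 0.0
```

```bash
python3 - <<'E'
from h import *
show()
w=grab('wrist','wrF');print('w100',top_centre(w,(.6524,-.0655),.044,.013,.004),w['p'][tuple(proj(w,[.6524,-.0655,.044])[0].astype(int)[::-1])])
c=grab('top','top5');P=cloud(c);x=P[205:225,136:160].reshape(-1,3);print('w200 top z',np.percentile(x[:,2],[50,90,97]))
E
```

```text
t 31.8 p [ 0.6521 -0.0642  0.296 ] q [-0.18   0.221  1.729  0.     1.192 -0.181] F [-0.7  0.1  0.8] grip 0.526 0.0
[[-0.0013, 1.0, -0.0006], [1.0, 0.0013, 0.0005], [0.0005, -0.0006, -1.0]] grasp pt [ 0.652  -0.0641  0.141 ]
w100 (array([652.23, -65.27]), 6.6, array([652.16, -65.27]), np.float64(0.044)) [130 131 144]
w200 top z [0.06522423 0.08180475 0.08335436]
```

Emit:
{"fn": "play_rows", "kwargs": {"commands": [45,-2.0,0.1,20,0,0,0,45,0,0,28,0,0,0,45,0,0,22,0,0,0,45,0,0,12,0,0,0,45,0,0,4,0,0,0,45,0,0,0,0,0,0,20,0,0,0,0,0,0,5,0,0,0,0,0,0,5,0,0,0,0,0,0,5,0,0,0,0,0,0,5,0,0,0,0,0,0], "force": 40}}

```text
t: 33.0
eef_pos: [0.653, -0.0674, 0.2118]
ee_rot: [0.001, 0.707, 0.707, 0.001]
wrist_force: [-0.7, 0.2, 6.7]
grip_width: 0.116
grasp_force: 39.2
```

Emit:
{"fn": "play_rows", "kwargs": {"commands": [5,0,0,-4,0,0,0,5,0,0,-16,0,0,0,5,0,0,-30,0,0,0,5,0,0,-40,0,0,0,5,0,0,-35,0,0,0,5,15,-2,-21,0,0,0,5,35,-6,0,0,0,0,5,42,-8,0,0,0,0,5,42,-8,0,0,0,0,5,42,-8,0,0,0,0,5,42,-8,0,0,0,0,5,28,-5,0,0,0,0,5,16,-2,0,0,0,0,5,6,0,0,0,0,0,5,0,0,0,0,0,0,5,0,0,0,0,0,0]}}

```text
t: 34.6
eef_pos: [0.6057, 0.1997, 0.3562]
ee_rot: [0.0, 0.707, 0.707, -0.0]
wrist_force: [-0.9, -1.2, -1.7]
grip_width: 0.115
grasp_force: 39.0
```

```bash
python3 - <<'E'
from h import *
show(); s,p,R=pose()
w=grab('wrist','wrG');print(wells(w))
h=p[2]-.2118+.044
print('knob held',h,top_centre(w,p[:2]+[0,.001],h,.012,.005)); print('body top',top_centre(w,p[:2]+[0,.001],h-.014,.016,.003))
cv2.imwrite('pics/c6.png',cv2.resize(w['p'][40:440,120:520],(600,600))[:,:,::-1])
E
```

```text
t 34.6 p [0.6057 0.1997 0.3562] q [ 2.340e-01  1.310e-01  1.725e+00 -1.000e-03  1.285e+00  2.360e-01] F [-0.9 -1.2 -1.7] grip 0.115 39.0
[[0.0009, 1.0, -0.0001], [1.0, -0.0009, -0.0006], [-0.0006, -0.0001, -1.0]] grasp pt [0.6057 0.1996 0.2012]
{'w200': (array([609.32, 323.52]), 14.52, array([608.42, 323.98]), array([22.2, 28. ])), 'w100': (array([605.98, 278.21]), 12.78, array([605.98, 278.21]), array([25.3, 25.5]))}
knob held 0.18836277822230973 (array([604.61, 202.27]), 7.28, array([604.98, 202.91]), np.float64(0.1884))
body top (array([604.8 , 205.45]), 9.66, array([604.73, 207.9 ]), np.float64(0.1743))
```

View pics/c6.png

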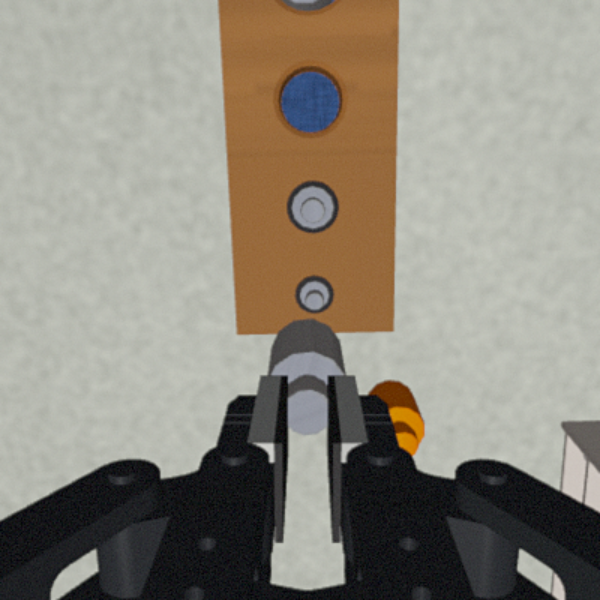

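The crop shows wells with w200's neighbours intact and the held w100 hanging straight, about 1.5 mm ahead of the tool axis. Well100 comes out again at (0.6060,0.2775). I'll take w100 over it.

Emit:
{"fn": "play_rows", "kwargs": {"commands": [5,15,0.2,0,0,0,0,5,25,0.3,0,0,0,0,5,24,0,0,0,0,0,5,12,0,0,0,0,0,5,0,0,15,0,0,0,5,0,0,25,0,0,0,5,0,0,20,0,0,0,5,0,0,10,0,0,0,5,0,0,4,0,0,0,5,0,0,0,0,0,0]}}

```text
t: 35.65
eef_pos: [0.6059, 0.2763, 0.2816]
ee_rot: [-0.0, 0.707, 0.707, -0.0]
wrist_force: [0.4, -0.3, 0.2]
grip_width: 0.115
grasp_force: 39.0
```

Emit:
{"fn": "play_rows", "kwargs": {"commands": [5,0,0.2,2,0,0,0,5,0,0,2,0,0,0,5,0,0,2,0,0,0,5,0,0,2,0,0,0,5,0,0,2,0,0,0,5,0,0,2,0,0,0]}}

```text
t: 36.25
eef_pos: [0.606, 0.2768, 0.27]
ee_rot: [0.0, 0.707, 0.707, 0.0]
wrist_force: [0.1, 0.1, -2.2]
grip_width: 0.118
grasp_force: 39.0
```

Emit:
{"fn": "play_rows", "kwargs": {"commands": [5,0,0,4,0,0,0,5,0,0,5,0,0,0,5,0,0,5,0,0,0,5,0,0,3,0,0,0,5,0,0,2,0,0,0,5,0,0,1,0,0,0,5,0,0,0.7,0,0,0,5,0,0,0.6,0,0,0,5,0,0,0,0,0,0]}}

```text
t: 37.15
eef_pos: [0.6061, 0.2768, 0.249]
ee_rot: [0.0, 0.707, 0.707, 0.0]
wrist_force: [0.1, 0.3, -0.6]
grip_width: 0.112
grasp_force: 39.0
```

Emit:
{"fn": "play_rows", "kwargs": {"commands": [5,0,0,0.6,0,0,0,5,0,0,0.6,0,0,0,5,0,0,0.5,0,0,0,5,0,0,0,0,0,0]}}

```text
t: 37.55
eef_pos: [0.6062, 0.2769, 0.2479]
ee_rot: [0.0, 0.707, 0.707, 0.0]
wrist_force: [-0.0, -0.4, 3.1]
grip_width: 0.113
grasp_force: 39.4
```

w100 is home too (0.2479 against 0.2478 expected). I'll release, back off and check.

Emit:
{"fn": "play_rows", "kwargs": {"commands": [20,0,0,0,0,0,0,40,0,0,0,0,0,0,40,0,0,0,0,0,0,40,0,0,-5,0,0,0,40,0,0,-20,0,0,0,40,0,0,-30,0,0,0,40,0,0,-30,0,0,0,40,-20,0,-25,0,0,0,40,-40,0,0,0,0,0,40,-40,0,0,0,0,0,40,-40,0,0,0,0,0,40,-20,0,0,0,0,0,40,0,0,0,0,0,0,40,0,0,0,0,0,0]}}

```text
t: 38.95
eef_pos: [0.6061, 0.1167, 0.3575]
ee_rot: [-0.0, 0.707, 0.707, 0.0]
wrist_force: [-0.6, 0.5, -0.3]
grip_width: 0.465
grasp_force: 0.0
```

```bash
python3 - <<'E'
from h import *
show()
w=grab('wrist','wrH');c=grab('top','top6')
for n,(g,z) in dict(w500=((.6037,.3835),.084),w200=((.6049,.3265),.082),w100=((.606,.2776),.080)).items():
    for k in (w,c):
        try: print(n,top_centre(k,g,z,.015,.005))
        except Exception as e: print(n,'none')
cv2.imwrite('pics/c7.png',np.vstack([cv2.resize(w['p'][0:240,120:520],(800,300))[:, :],cv2.resize(c['p'][150:300,80:480],(800,300),interpolation=2)])[:,:,::-1])
E
```

```text
t 38.95 p [0.6061 0.1167 0.3575] q [1.030e-01 8.600e-02 1.772e+00 1.000e-03 1.283e+00 1.040e-01] F [-0.6  0.5 -0.3] grip 0.465 0.0
[[0.0007, 1.0, 0.0005], [1.0, -0.0007, 0.0006], [0.0006, 0.0005, -1.0]] grasp pt [0.6062 0.1168 0.2025]
w500 none
w500 (array([602.6 , 384.15]), 11.33, array([602.9 , 383.92]), np.float64(0.0843))
w200 none
w200 (array([603.49, 327.03]), 7.87, array([603.48, 327.03]), np.float64(0.0823))
w100 none
w100 none
```

View pics/c7.png

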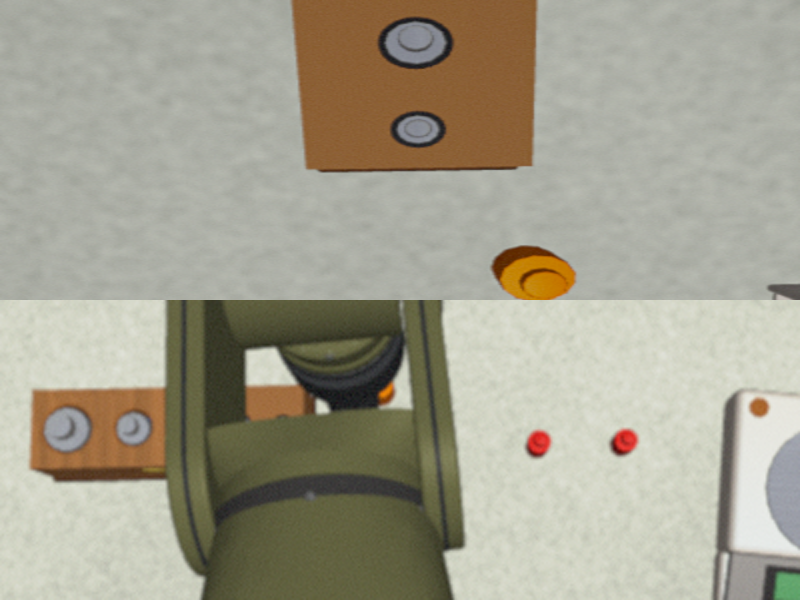

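w500 (67,428) and w200 (134,428) stand upright in their wells, and the look-alikes are in place. The arm hides w100, so I'll move clear and measure it.

Emit:
{"fn": "play_rows", "kwargs": {"commands": [40,-40,0,0,0,0,0,40,-40,0,0,0,0,0,40,-40,0,0,0,0,0,40,-40,0,0,0,0,0,40,-40,0,0,0,0,0,40,0,0,0,0,0,0,40,0,0,0,0,0,0]}}

```text
t: 39.75
eef_pos: [0.6063, -0.0829, 0.3571]
ee_rot: [-0.0, 0.707, 0.707, 0.0]
wrist_force: [0.1, 0.7, -0.9]
grip_width: 0.468
grasp_force: 0.0
```

```bash
python3 - <<'E'
from h import *
show()
c=grab('top','top7')
for n,(g,z) in dict(w500=((.6037,.3835),.084),w200=((.6049,.3265),.082),w100=((.606,.2776),.080)).items():
    print(n,top_centre(c,g,z,.015,.005))
E
```

```text
t 39.75 p [ 0.6063 -0.0829  0.3571] q [-2.240e-01  7.500e-02  1.784e+00  1.000e-03  1.282e+00 -2.240e-01] F [ 0.1  0.7 -0.9] grip 0.468 0.0
[[0.0002, 1.0, -0.0001], [1.0, -0.0002, 0.0007], [0.0007, -0.0001, -1.0]] grasp pt [ 0.6063 -0.0828  0.2021]
w500 (array([602.6, 383.9]), 11.55, array([602.81, 383.87]), np.float64(0.0843))
w200 (array([603.49, 327.03]), 7.87, array([603.48, 327.03]), np.float64(0.0822))
w100 (array([604.98, 277.56]), 6.59, array([605.12, 277.79]), np.float64(0.0804))
```

All three knob tops are at the heights for fully home weights: 84, 82 and 80 mm.

```bash
python3 -c "from plant import finish_job; print(finish_job())"
```

```text
the job is handed in; nothing more can be done
None
```

The job is handed in: w500 stood free near the middle of the pan for about 5 s, and all three weights are now upright and fully home in their own wells, finished at about 40 s of the 72 s allowed.

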